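# Warmer off, peel the top tray off the clinging stack and hold it out

## Task

Switch the bench warmer off by turning its dial fully anticlockwise to the stop. Then peel the top tray off the clinging stack by the upright grip at its corner: raise that end first, with the opposite end still down in the tray below, until the tray is clearly tilted, and only then lift it away, leaving the rest of the stack and everything else where it is. Finish while holding it in the gripper, still and level, centred over the cork mat about 15 cm above it, and do not put it down.

Things in the scene. Friction and masses are not known exactly. Their poses are not given: they have to be found in the camera images.
- dial (a joint): the dial of the bench warmer: 0 = fully anticlockwise seen from above (off, end stop), grows clockwise to 4.2 rad; it starts 0.6 to 1.4 rad from the off stop; light friction (0.03 N m), stays where it is left
- dial_grip (a point): grip point of the dial, on its upright axis (z), 37 mm above the warmer's panel and 7 mm below the top of the dial. The dial is a disc 44 mm across under an upright bar 42 mm long (along this frame's own x, turning with the dial), 14 mm thick (y) and 32 mm tall, to be pinched across its thickness; the disc's top lies 23 mm below the grip point
- warmer: bench warmer, a fixed grey box 200 (x) x 320 (y) x 45 mm tall with a dark hotplate 5 mm high at its +y end that carries the stack, and the dial at its -y end (at x -45, y -105 mm); origin at the centre of its underside on the bench, z up
- tray_grip (a point): centre of the part to be pinched of the top tray's upright grip, an aluminium lug 18 (x) x 10 (y) x 36 mm tall (this point is 24 mm above its foot and 12 mm below its top) beyond the tray's +x end at its -y corner; axes as the tray's own, z up; pinch it across y
- tray_center (a point): centre of the top tray (half-way up), an open aluminium tray 130 (x) x 100 (y) x 30 mm, walls 3 mm, with a rim 6 mm wider all round, about 160 g. x runs along its length towards the end with its upright grip, z up. tray_grip lies at x +84, y -35, z +39 mm from here. It is seated 12 mm deep, with 4 mm play all round, in the raised lip of the tray below, whose four sprung pads cling to its long sides with about 1.2 N of friction each
- tray_heel (a point): middle of the bottom edge of the top tray at the end opposite its grip (tray_center's x -65, z -15 mm), the edge about which the tray tips when the grip is raised
- stack: the rest of the stack: two lower aluminium trays stuck together, loose on the hotplate, 850 g, 146 (x) x 116 (y) x 40 mm with the lip; the floor that the top tray rests on is 28 mm above its underside. It has a similar but lower upright grip at the opposite corner (-x end, +y side): not that one. Origin at the centre of its underside, axes as the tray's
- mat_center (a point): centre of the top face of the fixed cork mat, 170 x 170 x 4 mm, lying on the bench beside the warmer
- wax_tin: small closed round metal tin, 46 mm across and 31 mm tall, on the warmer behind its dial; stays there; origin under its centre
- offcut: dark wood offcut 45 x 26 x 20 mm lying on the cork mat near a corner; stays there; origin under its centre
- gouge: narrow carving gouge with a turned wooden handle, 235 mm long, 28 mm thick, lying on the bench at the left; stays there
- chisel: wider carving chisel with a turned wooden handle, 235 mm long, 28 mm thick, lying on the bench at the left, farther from the robot than the gouge; stays there
- mallet: wooden mallet lying on the bench at the right, head 70 x 115 x 76 mm, 220 mm long overall; stays there
- jar: empty open glass jar, 72 mm across and 110 mm tall, standing beyond the warmer and the mat, in the middle; stays there; origin under its centre
There are look-alikes about, which are no part of the job. Of the things shaped like the part that bears mat_center, the cork one is meant. What is shaped like the part that bears tray_grip but green is not meant.

How it is judged (in metres and radians):
On the way, in this order (a step that is already met when the one before it is completed fails the run):
1. the dial is turned fully anticlockwise, to within 0.1 rad of its off stop (value of joint dial below 0.1 rad), for 0.2 s.
2. the top tray is tilted more than 0.14 rad, grip end up, while its opposite end is still down in the tray below (less than 9 mm off its floor) (angle between tray_center's own z axis and vertical above 0.14 rad and z of tray_heel in the frame of stack below 0.037 m and z of tray_grip in the frame of stack above 0.092 m and horizontal distance between tray_center and stack below 0.03 m), for 0.1 s.
At the end, for the whole second after the job is handed in: the gripper holds the top tray still, level within 0.2 rad, its centre within 50 mm sideways of the mat's centre and 0.10 to 0.22 m above the bench, touching nothing of the stack; the dial is within 0.1 rad of its off stop and the rest of the stack within 20 mm of where it stood (contact force between the fingers and tray above 1 N and contact force between tray and stack below 0.1 N and horizontal distance between tray_center and mat_center below 0.05 m and height (world z) of tray_center between 0.1 and 0.22 m and angle between tray_center's own z axis and vertical below 0.2 rad and linear speed of tray below 0.03 m/s and value of joint dial below 0.1 rad and distance of stack from where it was at the start of the episode below 0.02 m); the arm keeps its last pose, push and grip.
It fails at once if the rest of the stack is lifted, tipped or dragged (over 20 mm or 0.12 rad) (distance of stack from where it was at the start of the episode above 0.02 m or angle between stack's own z axis and vertical above 0.12 rad).
It fails at once if another thing on the bench is moved more than 30 mm or tipped (distance of any of wax_tin, offcut, gouge, chisel, mallet, jar from where it was at the start of the episode above 0.03 m or angle between jar's own z axis and vertical above 0.5 rad).
It also fails if it takes over 58 s, if anything falls off the work surface, if the arm or the gripper's body presses on something with over 40 N, if the wrist force passes 120 N, or if a joint passes its speed limit or range.

## Robot

A 6-joint arm with a two-finger parallel gripper is mounted at the origin on the work surface. World frame = base frame: x ahead of the robot, y to its left, z up, the work surface at z = 0. Lengths are in m, angles in degrees, forces in N, time in s.
With the tool pointing down it reaches from about 0.4 to 0.825 m from the base axis. Payload 7 kg.
Tool frame: the origin (TCP) lies at the centre of the arm's flange, where the gripper is bolted on; the fingertips stand 178 mm ahead of it and the grasp point (between the pads) lies 159 mm ahead of it (r.tips_ahead is the z of the fingertips in the tool frame, in m); z points along the fingers, y is the line along which they close (so a half turn about z gives the same grasp; the last joint's range is limited). The gripper opens to 88 mm and grips with 3 to 60 N. Pads are 19 mm wide; open, the fingers measure 130 mm over their backs; the gripper's body (78 mm by 193 mm) begins 47 mm behind the grasp point.
Start: joints at [81.595, 20.546, 0.682, 0, -70.136, -16.507], TCP at [0.284, 0.612, 0.405] pointing down, gripper open.
Joint ranges: [-176.03, 176.03], [-82.01, 121.73], [-58.28, 71.71], [-173.87, 95.51], [-174.79, -0.11], [-173.66, 173.66]. Speed limits (degrees/s): [136.94, 136.94, 172.46, 180, 180, 180].

## Interface

Orientations are given as [roll, pitch, yaw] about the fixed x, y, z axes, in that order (R = Rz(yaw) Ry(pitch) Rx(roll)).
In Python, from plant import r gives the robot as it stands. The module is installed in compiled form; this text tells all that it offers.
- The arm moves only by the shell command python3 -m pendant 'ROWS' [FORCE]. ROWS is JSON, a list that holds one entry, the list of rows, each a list of 7 numbers: the shift along the tool's x, y, z in m, then the turn, a rotation vector about the tool's x, y, z in degrees, then the gripper command: -1 is shut, 1 is fully open, values between are in proportion. A call has 1 to 5 rows; each row is the pose to reach, as a shift and turn from the pose commanded when the call began, along the tool's axes at that moment; what a row does not reach only later rows make up. A row lasts 1/10 s, in which the tool goes at most 50 mm and 8.59 degrees, less where a joint would pass 70% of its speed; a pose out of reach is approached as far as the arm can. A call with a gripper value outside its range is refused whole. The fingers move at their own pace and stop on an object; FORCE is the grip in N (left out, the last holds). Time passes only in rows, so rows that repeat a pose let the fingers close. It gives the time, the measured TCP pose, the force, the opening and the grip force at its end, in the units of the state.
- r.get_state(): the state, without advancing time (a new reading comes with each control period).
- r.capture(name): name is "scene" or "top" or "wrist"; returns the picture (400x640x3 uint8, red, green, blue); there is no depth.
- r.camera_params(name): a dict with "fx", "fy", "cx", "cy" (pixels), "R" (3x3) and "t" (3): a world point X has camera coordinates R X + t. Camera axes: x right, y down, z forward; pixel columns grow to the right and rows downward; lengths in m; the calibration is good to about 2 mm. A picture is of the moment at which its call begins: read the wrist's pose just before it. camera_params takes no time and is no camera call; for the wrist camera it gives the pose at the moment of the call.
- r.close_job(): hands the job in; it is judged then, once.
The state is a dict: "time_s": time; "joints": joint angles; "qd": joint speeds; "joint_torque": joint torques, N m; "tcp_pos": TCP position; "eef_rot": TCP orientation; "contact_force": force on the tool from outside, world axes, zero at the start; "moment": the same for the moment, N m; "gripper_width": finger opening in m; "gripper_force": force on a finger pad.
Only numpy, scipy, OpenCV 4.12 (cv2) and the standard library are available. Lean on these libraries where they do the work, as an engineer would, in place of code of your own. Each camera call takes 0.05 s, during which the arm holds its last target. There are 200 camera calls.

## Working session

There is one attempt and no reset: what is moved stays moved. The work goes in short steps, Python scripts to look and compute and a shell command to move; the robot and the scene stay as the last step left them, time stands still between calls to the robot, and variables do not carry over. Pictures are saved under pics/ and viewed, at most 11 in all, crops included, and the job is handed in when it is done.

```bash
mkdir -p pics; python3 - <<'E'
from plant import r
import cv2
for n in("scene","top"):
    im=r.capture(n); cv2.imwrite(f"pics/{n}0.png",im[:,:,::-1])
    p=r.camera_params(n); print(n,{k:(v.round(4).tolist() if hasattr(v,'round') and k in'Rt' else v) for k,v in p.items()})
print(r.get_state())
E
```

```text
scene {'fx': 422.8257397265949, 'fy': 422.8257397265949, 'cx': 331.700233010795, 'cy': 198.965243330966, 'R': [[0.4644, 0.8856, 0.0076], [0.7463, -0.3867, -0.5417], [-0.4768, 0.2572, -0.8406]], 't': [-0.2996, -0.283, 1.6462]}
top {'fx': 409.6191941302533, 'fy': 409.6191941302533, 'cx': 318.1284070612308, 'cy': 197.0523171166992, 'R': [[0.0097, -0.9998, -0.0163], [-0.9977, -0.0086, -0.0676], [0.0674, 0.0169, -0.9976]], 't': [0.0799, 0.5047, 1.3492]}
{'time_s': 0.1, 'joints': array([ 8.15936403e+01,  2.05874736e+01,  6.39113550e-01, -1.89444810e-02,
       -7.01334616e+01, -1.65058166e+01]), 'qd': array([ 0.06334143, -0.12222205,  0.19892547,  0.09250103, -0.06370553,
       -0.02584714]), 'joint_torque': array([-1.73969620e-03, -5.84164524e+01,  2.93752992e+01,  7.01555908e+00,
        1.01694156e-02, -4.29985289e-05]), 'tcp_pos': array([0.28426777, 0.61203966, 0.40381144]), 'eef_rot': array([ 1.79916490e+02, -6.17285596e-03, -2.49186225e+01]), 'contact_force': array([ 0.49439456, -0.16797863, -0.64692084]), 'moment': array([ 0.00432102,  0.04996584, -0.03555537]), 'gripper_force': 0.0, 'gripper_width': 0.08749203669542893}
```

View pics/scene0.png

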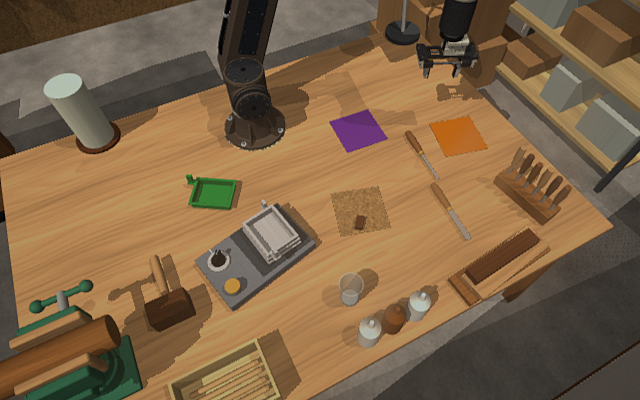

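View pics/top0.png

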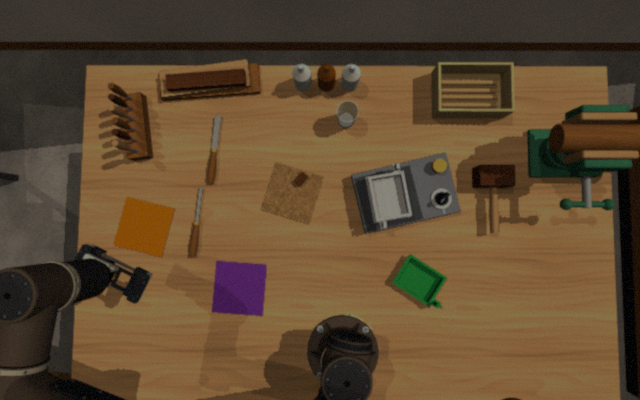

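The top view shows the following candidates:
- **Mat:** cork at top px (293,192), which I choose. Purple (240,288) and orange (144,226) are look-alikes.
- **Tray:** aluminium at (388,196) on the warmer, which I choose. Green at (419,280) is a look-alike.
- **Tray grip:** lugs at about (397,167) and (372,228). I'll settle this in a crop.
- **Dial:** black, at (441,199). The wax tin is at (440,166).

```bash
python3 - <<'E'
import cv2,numpy as np
a=cv2.imread("pics/scene0.png")[190:310,190:325]; b=cv2.imread("pics/top0.png")[145:240,345:465]
a=cv2.convertScaleAbs(a,alpha=1.3)
a=cv2.resize(a,None,fx=3,fy=3,interpolation=2); b=cv2.resize(b,None,fx=3.3,fy=3.3,interpolation=2)
b=cv2.convertScaleAbs(b,alpha=1.8)
o=np.zeros((max(a.shape[0],b.shape[0]),a.shape[1]+b.shape[1],3),np.uint8)
o[:a.shape[0],:a.shape[1]]=a;o[:b.shape[0],a.shape[1]:]=b;print(o.shape)
cv2.imwrite("pics/crop0.png",o[:, :800])
E
```

```text
(360, 801, 3)
```

View pics/crop0.png

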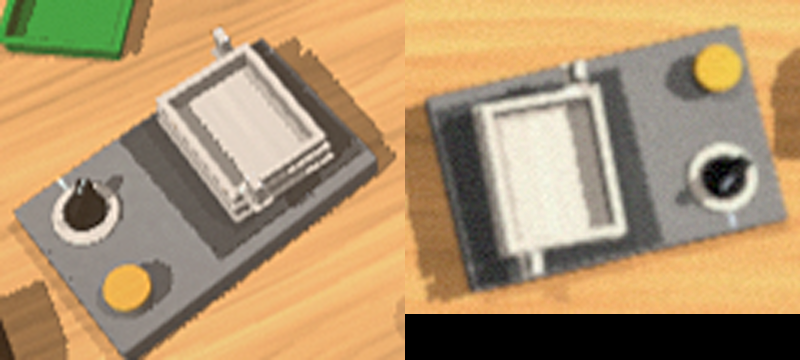

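Left is the scene crop and right is the top crop. There are two lugs: A on the far side (top px ~(398,165), scene ~(273,251)) and B on the robot side (top ~(384,224), scene ~(263,202)). The dial is at top ~(441,198) and the tin at ~(440,166). The higher lug belongs to the top tray, so I'll triangulate both.

```bash
cat > h.py <<'E'
import numpy as np
from plant import r
def ray(p,uv):
    d=np.array([(uv[0]-p['cx'])/p['fx'],(uv[1]-p['cy'])/p['fy'],1.]); R=np.array(p['R'])
    return -R.T@np.array(p['t']), R.T@d
def onz(p,uv,z):
    c,d=ray(p,uv); return c+d*(z-c[2])/d[2]
def tri(obs):
    A=np.zeros((3,3));b=np.zeros(3);L=[]
    for p,uv in obs:
        c,d=ray(p,uv);d=d/np.linalg.norm(d);M=np.eye(3)-np.outer(d,d);A+=M;b+=M@c;L.append((c,M))
    X=np.linalg.solve(A,b); return X,[round(1e3*np.linalg.norm(M@(X-c)),1) for c,M in L]
def proj(p,X):
    q=np.array(p['R'])@np.asarray(X)+np.array(p['t']); return q[0]/q[2]*p['fx']+p['cx'],q[1]/q[2]*p['fy']+p['cy']
E
python3 - <<'E'
from h import *
import cv2
T=r.camera_params("top");S=r.camera_params("scene")
C=[onz(T,c,.045) for c in[(352.6,175.3),(445.9,153.2),(460.8,209.2),(364.7,232.9)]]
for c in C: print(c.round(3))
m=np.mean(C,0); print("warmer",m.round(3))
for i in range(4): print(np.linalg.norm(C[i]-C[i-1]).round(3), np.degrees(np.arctan2(*(C[i]-C[i-1])[[1,0]])).round(1))
print("A",tri([(T,(398,164.7)),(S,(272,250.5))]));print("B",tri([(T,(383.8,223)),(S,(263.5,200.5))]))
top=cv2.imread("pics/top0.png");hsv=cv2.cvtColor(top,cv2.COLOR_BGR2HSV)
# tin, dial
w=np.zeros(top.shape[:2],np.uint8);w[145:240,345:465]=1
M=cv2.inRange(hsv,(18,150,90),(32,255,255))*w; 
n,l,s,c=cv2.connectedComponentsWithStats(M)
for i in range(1,n):
    if s[i,4]>30: print("tin",c[i],s[i],onz(T,c[i],.076).round(3))
# mat corners by eye, tops
for c in[(278,162),(323,178),(306,223),(261,208)]: print("mat",onz(T,c,.004).round(3))
print("dial",onz(T,(441,197),.08).round(3))
E
```

```text
[ 0.575 -0.028  0.045]
[ 0.65  -0.333  0.045]
[ 0.467 -0.379  0.045]
[ 0.387 -0.068  0.045]
warmer [ 0.519 -0.202  0.045]
0.192 12.0
0.314 -76.2
0.189 -165.9
0.321 104.4
A (array([ 0.59479325, -0.1623762 ,  0.14312859]), [np.float64(3.4), np.float64(3.4)])
B (array([ 0.41855902, -0.11890502,  0.13047503]), [np.float64(1.1), np.float64(1.1)])
tin [439.02877698 165.15107914] [433 159  13  14 139] [ 0.606 -0.302  0.076]
mat [0.623 0.222 0.004]
mat [0.57  0.069 0.004]
mat [0.417 0.125 0.004]
mat [0.466 0.277 0.004]
dial [ 0.503 -0.306  0.08 ]
```

Lug A's top is at z 0.143, where 0.144 is expected for the top tray's grip. B's is lower, at 0.130. So A, at the +x/-y corner, is the grip. The warmer's yaw is about 13.5° and its sides measure 0.19 x 0.32, which fits the given size. Next I'll work out the wrist camera's offset so I can choose a close view.

```bash
python3 - <<'E'
from h import *
from scipy.spatial.transform import Rotation as Ro
s=r.get_state();p=r.camera_params("wrist");R=Ro.from_euler('xyz',s['eef_rot'],degrees=True).as_matrix()
c,d=ray(p,(320,200));print("cam in tool",(R.T@(c-s['tcp_pos'])).round(3),"axis",(R.T@d).round(3),p['fx'],"img x,y in tool",(R.T@np.array(p['R']).T).round(2).tolist())
for t in[(.50,-.27,.404)]: print((R.T@(np.array(t)-s['tcp_pos'])).round(3))
E
```

```text
cam in tool [ 0.084 -0.001  0.021] axis [-0.304  0.005  0.953] 318.8412012882948 img x,y in tool [[0.0, -0.95, -0.31], [1.0, 0.0, -0.0], [0.0, -0.31, 0.95]]
[0.567 0.709 0.001]
```

```bash
python3 -m pendant '[[[0.555,0.682,0,0,0,0,1],[0.555,0.682,0,0,0,0,1],[0.555,0.682,0,0,0,0,1],[0.555,0.682,0,0,0,0,1],[0.555,0.682,0,0,0,0,1]]]'
```

```text
time_s: 0.6
tcp_pos: [0.3458, 0.3678, 0.4044]
eef_rot: [180.0, 0.0, -24.9]
contact_force: [2.1, 0.1, 0.7]
gripper_width: 0.0875
gripper_force: 0.0
```

```bash
python3 -m pendant '[[[0.396,0.487,0,0,0,0,1],[0.396,0.487,0,0,0,0,1],[0.396,0.487,0,0,0,0,1],[0.396,0.487,0,0,0,0,1],[0.396,0.487,0,0,0,0,1]]]'; python3 -m pendant '[[[0.238,0.293,0,0,0,-34,1],[0.238,0.293,0,0,0,-34,1],[0.238,0.293,0,0,0,-34,1],[0.238,0.293,0,0,0,-34,1],[0.238,0.293,0,0,0,-34,1]]]'
```

```text
time_s: 1.1
tcp_pos: [0.4068, 0.1254, 0.4048]
eef_rot: [-180.0, -0.0, -24.9]
contact_force: [0.7, 1.0, -0.2]
gripper_width: 0.0875
gripper_force: 0.0
time_s: 1.6
tcp_pos: [0.4597, -0.0775, 0.4048]
eef_rot: [-180.0, -0.0, 9.2]
contact_force: [0.9, 0.3, -0.1]
gripper_width: 0.0875
gripper_force: 0.0
```

```bash
python3 - <<'E'
from plant import r
s=r.get_state();print(s['joints'].round(1),s['tcp_pos'].round(3),s['eef_rot'].round(1))
E
```

```text
[ 14.7   0.4 -24.5  -0.  -65.   84.5] [ 0.46  -0.077  0.405] [-180.    -0.     9.2]
```

```bash
python3 -m pendant '[[[0.017,0.148,0,0,0,0,1],[0.017,0.148,0,0,0,0,1],[0.017,0.148,0,0,0,0,1],[0.017,0.148,0,0,0,0,1],[0.017,0.148,0,0,0,0,1]]]'; python3 - <<'E'
from h import *
import cv2,pickle
s=r.get_state();p=r.camera_params("wrist");im=r.capture("wrist");print(s['qd'].max(),s['tcp_pos'])
pickle.dump((s,p),open("w1.pkl","wb"));cv2.imwrite("pics/w1.png",im[:,:,::-1])
E
```

```text
time_s: 2.1
tcp_pos: [0.4992, -0.2209, 0.4037]
eef_rot: [-180.0, 0.1, 8.7]
contact_force: [-0.2, 0.5, -0.4]
gripper_width: 0.0876
gripper_force: 0.0
2.634679069072392 [ 0.49917813 -0.22089376  0.4036725 ]
```

View pics/w1.png

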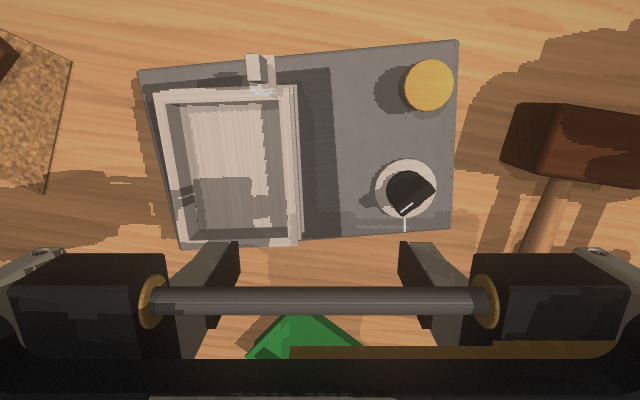

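The lug (grip) is at about (255,68), the tray rim corners at about (160,90) and (297,88), the dial at (405,190) with a white pointer at (406,209), and the tin at (430,85). I'll crop the dial and the lug more closely.

```bash
python3 - <<'E'
import cv2,numpy as np
i=cv2.imread("pics/w1.png")
a=cv2.resize(cv2.convertScaleAbs(i[150:236,365:445],alpha=2.5,beta=15),(480,516),interpolation=3)
b=cv2.resize(cv2.convertScaleAbs(i[45:131,235:288],alpha=1),(318,516),interpolation=3)
cv2.imwrite("pics/c1.png",np.hstack([a,b]))
E
```

```text
(no output)
```

View pics/c1.png

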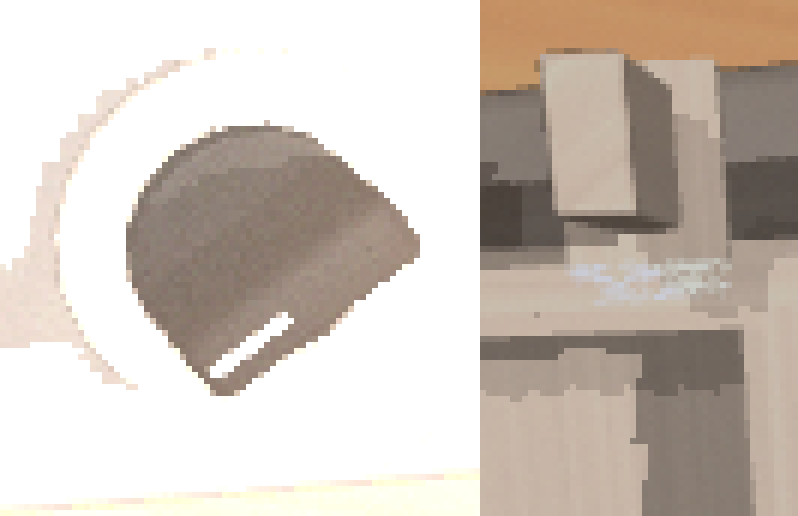

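```bash
python3 - <<'E'
from h import *
import pickle,cv2
s,p=pickle.load(open("w1.pkl","rb"))
C=[onz(p,c,.144) for c in[(245.8,54.2),(258.7,54.2),(260.5,80.8),(247.7,80.8)]]
for c in C:print(c.round(4))
print("lug",np.mean(C,0).round(4),[np.linalg.norm(C[i]-C[i-1]).round(4) for i in range(4)],np.degrees(np.arctan2(*(C[0]-C[3])[[1,0]])).round(1),np.degrees(np.arctan2(*(C[1]-C[2])[[1,0]])).round(1))
T=r.camera_params("top");print("tri",tri([(T,(398,164.7)),(p,(253.2,67.5))]))
# rim outer corners z=.108
g=cv2.cvtColor(cv2.imread("pics/w1.png"),6)
R=[onz(p,c,.108) for c in[(153,89),(297,87)]]
print("rim",[x.round(4) for x in R],np.linalg.norm(R[0]-R[1]).round(4),np.degrees(np.arctan2(*(R[0]-R[1])[[1,0]])).round(1)-90)
E
python3 -m pendant '[[[-0.099,0.095,0.08,0,0,0,1],[-0.099,0.095,0.08,0,0,0,1],[-0.099,0.095,0.08,0,0,0,1],[-0.099,0.095,0.08,0,0,0,1],[-0.099,0.095,0.08,0,0,0,1]]]'; python3 - <<'E'
from h import *
import cv2,pickle
s=r.get_state();p=r.camera_params("wrist");im=r.capture("wrist");print(s['qd'].max(),s['tcp_pos'])
pickle.dump((s,p),open("w2.pkl","wb"));im=im[:,:,::-1].copy();cv2.imwrite("pics/w2.png",im)
u,v=map(int,proj(p,(.4995,-.3146,.089)));print(u,v)
v0,u0=max(0,v-60),max(0,u-70)
c=im[v0:v0+120,u0:u0+140];print(u0,v0);cv2.imwrite("pics/c2.png",cv2.resize(cv2.convertScaleAbs(c,alpha=2,beta=5),None,fx=5,fy=5,interpolation=2))
E
```

```text
[ 0.6023 -0.154   0.144 ]
[ 0.6036 -0.1628  0.144 ]
[ 0.5868 -0.1656  0.144 ]
[ 0.5854 -0.1567  0.144 ]
lug [ 0.5945 -0.1598  0.144 ] [np.float64(0.0171), np.float64(0.0088), np.float64(0.0171), np.float64(0.009)] 9.2 9.7
tri (array([ 0.59537219, -0.1594051 ,  0.14301446]), [np.float64(0.7), np.float64(0.7)])
rim [array([ 0.5679, -0.0733,  0.108 ]), array([ 0.5873, -0.1891,  0.108 ])] 0.1173 9.5
time_s: 2.65
tcp_pos: [0.4155, -0.3284, 0.3242]
eef_rot: [-180.0, 0.1, 8.9]
contact_force: [1.1, 1.1, 1.2]
gripper_width: 0.0877
gripper_force: 0.0
2.2791271212335107 [ 0.41547294 -0.32839742  0.32416459]
318 95
248 35
```

View pics/c2.png

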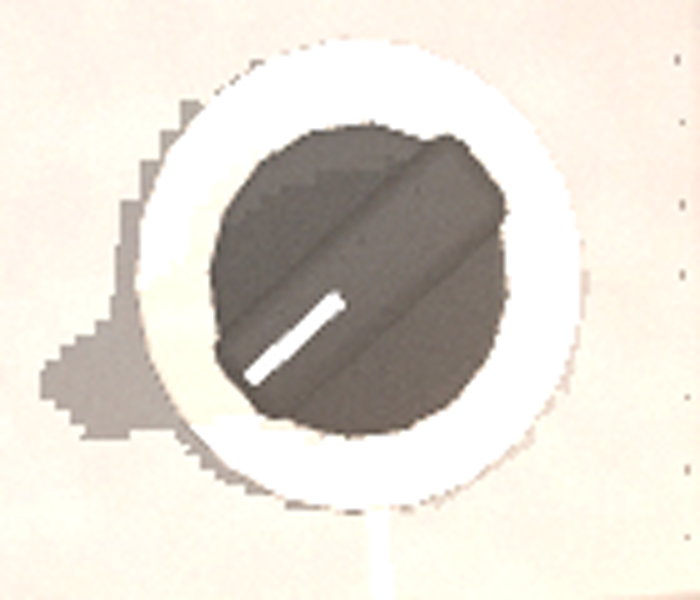

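Lug: (0.595,-0.160), top z 0.143, tray yaw 9.4°. All of these match what's expected. In the dial crop, the bar runs from (247,385) to (477,173). Its pointer faces lower-left and the off mark is straight down, so about +50° anticlockwise is needed.

```bash
python3 - <<'E'
from h import *
import pickle
from scipy.spatial.transform import Rotation as Ro
s,p=pickle.load(open("w2.pkl","rb"))
f=lambda u,v,z:onz(p,(248+u/5,35+v/5),z)
a,b=f(247,385,.089),f(477,173,.089);print("len",np.linalg.norm(a-b),"centre",(a+b)/2)
an=lambda d:np.degrees(np.arctan2(d[1],d[0]))
print("bar",an(a-b),an(f(225,335,.089)-f(430,145,.089)),an(f(290,410,.089)-f(500,230,.089)),"pointer",an(f(250,380,.089)-f(340,300,.089)))
c=(a+b)/2;print("tick",an(f(382,560,.045)-c), "disc centre",f(360,280,.059))
s=r.get_state();R=Ro.from_euler('xyz',s['eef_rot'],degrees=True).as_matrix()
print("xy shift",R.T@(c-s['tcp_pos']),s['eef_rot'],s['joints'])
E
```

```text
len 0.038785992137142886 centre [ 0.50224341 -0.31519484  0.089     ]
bar 140.04247505613574 139.8323606491714 138.34732670427374 pointer 139.02089381007215
tick -165.90415357403546 disc centre [ 0.50294311 -0.31521552  0.059     ]
xy shift [0.08666239 0.00049552 0.23610855] [ 1.79987693e+02 -1.20182871e-02  8.92065462e+00] [-1.70200592e+01  1.08780451e+01 -2.39212489e+01  7.07688680e-03
 -5.51845150e+01  1.15936673e+02]
```

Grasp centre is (0.502,-0.315), with the bar at 139.5° and off at ~194°, so +54.5° of turn. I'll align the tool (yaw -40.5°), descend, and pinch.

```bash
python3 -m pendant '[[[0.087,0,0.01,0,0,49.4,1],[0.087,0,0.01,0,0,49.4,1],[0.087,0,0.01,0,0,49.4,1],[0.087,0,0.01,0,0,49.4,1],[0.087,0,0.01,0,0,49.4,1]]]'; python3 -m pendant '[[[0,0,0,0,0,6.4,1],[0,0,0,0,0,6.4,1],[0,0,0,0,0,6.4,1]]]'; python3 - <<'E'
from h import *
from scipy.spatial.transform import Rotation as Ro
s=r.get_state();R=Ro.from_euler('xyz',s['eef_rot'],degrees=True).as_matrix()
print("shift",R.T@(np.array([.5025,-.3152,.241])-s['tcp_pos']),s['joints'].round(1))
E
```

```text
time_s: 3.2
tcp_pos: [0.5041, -0.3133, 0.3158]
eef_rot: [-180.0, -0.1, -34.2]
contact_force: [0.6, -0.5, -0.3]
gripper_width: 0.0876
gripper_force: 0.0
time_s: 3.5
tcp_pos: [0.5032, -0.3142, 0.3156]
eef_rot: [-180.0, -0.1, -40.2]
contact_force: [-0.0, -0.2, 0.3]
gripper_width: 0.0874
gripper_force: 0.0
shift [1.36769370e-05 1.29877267e-03 7.46481394e-02] [-13.1  17.  -16.9   0.  -56.   62.9]
```

```bash
python3 -m pendant '[[[0,0.001,0.03,0,0,0,1],[0,0.001,0.06,0,0,0,1],[0,0.001,0.075,0,0,0,1],[0,0.001,0.075,0,0,0,1],[0,0.001,0.075,0,0,0,1]]]'; python3 -m pendant '[[[0,0,0,0,0,0,-1],[0,0,0,0,0,0,-1],[0,0,0,0,0,0,-1],[0,0,0,0,0,0,-1],[0,0,0,0,0,0,-1]]]' 15;python3 -m pendant '[[[0,0,0,0,0,0,-1],[0,0,0,0,0,0,-1],[0,0,0,0,0,0,-1]]]' 15
```

```text
time_s: 4.0
tcp_pos: [0.5022, -0.3159, 0.2403]
eef_rot: [180.0, -0.0, -40.3]
contact_force: [1.5, 0.6, 0.3]
gripper_width: 0.0877
gripper_force: 0.0
time_s: 4.5
tcp_pos: [0.5016, -0.3162, 0.24]
eef_rot: [-180.0, -0.0, -40.5]
contact_force: [0.4, 0.1, 0.0]
gripper_width: 0.0534
gripper_force: 0.0
time_s: 4.8
tcp_pos: [0.5016, -0.3161, 0.2397]
eef_rot: [180.0, 0.0, -40.5]
contact_force: [0.6, 0.8, 0.3]
gripper_width: 0.0292
gripper_force: 0.0
```

```bash
python3 -m pendant '[[[0,0,0,0,0,0,-1],[0,0,0,0,0,0,-1],[0,0,0,0,0,0,-1],[0,0,0,0,0,0,-1],[0,0,0,0,0,0,-1]]]' 15
```

```text
time_s: 5.3
tcp_pos: [0.502, -0.3157, 0.2397]
eef_rot: [-180.0, -0.0, -40.5]
contact_force: [2.2, 4.7, 0.8]
gripper_width: 0.0139
gripper_force: 15.0
```

```bash
python3 -m pendant '[[[0,0,0,0,0,-8,-1],[0,0,0,0,0,-16,-1],[0,0,0,0,0,-24,-1],[0,0,0,0,0,-32,-1],[0,0,0,0,0,-40,-1]]]'; python3 -m pendant '[[[0,0,0,0,0,-6,-1],[0,0,0,0,0,-10,-1],[0,0,0,0,0,-13,-1],[0,0,0,0,0,-13,-1]]]'; python3 - <<'E'
from plant import r
s=r.get_state();print(s['moment'],s['contact_force'],s['joints'])
E
```

```text
time_s: 5.8
tcp_pos: [0.5021, -0.3156, 0.2397]
eef_rot: [-180.0, -0.0, -0.1]
contact_force: [1.5, 5.6, -0.5]
gripper_width: 0.0142
gripper_force: 15.0
time_s: 6.2
tcp_pos: [0.5021, -0.3155, 0.2397]
eef_rot: [-180.0, -0.1, 12.6]
contact_force: [2.1, 6.5, -0.4]
gripper_width: 0.0137
gripper_force: 15.0
[ 2.05091951 -0.90984813 -0.03834034] [ 2.10207557  6.46572126 -0.35369396] [-1.32937333e+01  2.17995484e+01 -2.14370649e+01 -5.99363715e-02
 -4.67220594e+01  1.15974943e+02]
```

```bash
python3 -m pendant '[[[0,0,0,0,0,-1.5,-1],[0,0,0,0,0,-3,-1],[0,0,0,0,0,-3,-1]]]' >/dev/null; python3 -c "
from plant import r
s=r.get_state();print(s['moment'],s['eef_rot'])"; python3 -m pendant '[[[0,0,0,0,0,-1.5,-1],[0,0,0,0,0,-3,-1],[0,0,0,0,0,-3,-1],[0,0,0,0,0,-3,-1]]]'; python3 -c "
from plant import r
s=r.get_state();print(s['moment'],s['eef_rot'])"
```

```text
[ 1.94794543 -1.00641455 -0.38589295] [-1.79978368e+02 -6.71687377e-02  1.55407048e+01]
time_s: 6.9
tcp_pos: [0.502, -0.3156, 0.2397]
eef_rot: [-180.0, -0.1, 18.5]
contact_force: [2.2, 5.6, 0.5]
gripper_width: 0.0152
gripper_force: 16.0
[ 1.94556794 -0.89668863 -0.38881532] [-1.79980676e+02 -6.87658746e-02  1.84840249e+01]
```

Torque rose to 0.39 N·m at about 15°, so the dial is on its stop, at the expected angle. I'll release it and rise.

```bash
python3 -m pendant '[[[0,0,0,0,0,3,-1],[0,0,0,0,0,3,-1],[0,0,0,0,0,3,1],[0,0,0,0,0,3,1],[0,0,0,0,0,3,1]]]'; python3 -m pendant '[[[0,0,0,0,0,0,1],[0,0,0,0,0,0,1],[0,0,-0.04,0,0,0,1],[0,0,-0.08,0,0,0,1],[0,0,-0.12,0,0,0,1]]]'; python3 -m pendant '[[[0.02,-0.04,-0.015,0,0,6,1],[0.04,-0.08,-0.015,0,0,6,1],[0.06,-0.12,-0.015,0,0,6,1],[0.06,-0.12,-0.015,0,0,6,1],[0.06,-0.12,-0.015,0,0,6,1]]]'; python3 - <<'E'
from h import *
import cv2,pickle
from scipy.spatial.transform import Rotation as Ro
s=r.get_state();R=Ro.from_euler('xyz',s['eef_rot'],degrees=True).as_matrix()
print("shift",R.T@(np.array([.595,-.1597,.291])-s['tcp_pos']),s['joints'].round(1))
p=r.camera_params("wrist");im=r.capture("wrist")[:,:,::-1].copy();t=r.capture("top")[:,:,::-1].copy()
pickle.dump((s,p),open("w3.pkl","wb"));cv2.imwrite("pics/w3.png",im);cv2.imwrite("pics/t3.png",t)
b=cv2.resize(cv2.convertScaleAbs(t[150:230,380:470],alpha=1.8),(450,400),interpolation=2)
o=np.zeros((400,800,3),np.uint8);o[:,:450]=b
print(proj(p,(.595,-.16,.144)),proj(p,(.5025,-.315,.089)))
cv2.imwrite("pics/c3.png",np.vstack([cv2.resize(im,(480,300)),cv2.resize(b,(480,300))]).reshape(600,480,3))
E
```

```text
time_s: 7.4
tcp_pos: [0.5015, -0.3163, 0.2397]
eef_rot: [180.0, 0.0, 15.5]
contact_force: [-1.1, -0.6, -0.3]
gripper_width: 0.0329
gripper_force: 0.0
time_s: 7.9
tcp_pos: [0.5014, -0.3162, 0.361]
eef_rot: [-180.0, 0.0, 15.5]
contact_force: [0.5, -0.8, 0.3]
gripper_width: 0.0728
gripper_force: 0.0
time_s: 8.4
tcp_pos: [0.5275, -0.1834, 0.3749]
eef_rot: [180.0, -0.0, 9.7]
contact_force: [-0.0, 0.0, 0.7]
gripper_width: 0.0876
gripper_force: 0.0
shift [ 0.07050173 -0.01205811  0.08394453] [  0.9  10.9 -16.7   0.  -62.4  98.7]
(np.float64(300.6869149508789), np.float64(120.24252170282756)) (np.float64(455.5650520817786), np.float64(247.87350876212446))
```

View pics/c3.png

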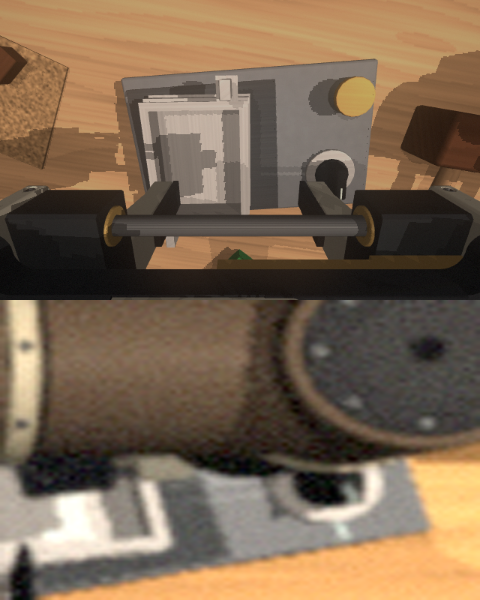

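The pointer now faces the off mark, and the lug is at (302,118) in wrist pixels, where the estimate projects to (301,120). I'll go over it, descend and pinch at 50 N.

```bash
python3 -m pendant '[[[0.04,-0.006,0,0,0,0,1],[0.0705,-0.012,0.01,0,0,0,1],[0.0705,-0.012,0.03,0,0,0,1],[0.0705,-0.012,0.03,0,0,0,1],[0.0705,-0.012,0.03,0,0,0,1]]]'; python3 - <<'E'
from h import *
from scipy.spatial.transform import Rotation as Ro
s=r.get_state();R=Ro.from_euler('xyz',s['eef_rot'],degrees=True).as_matrix()
print("shift",R.T@(np.array([.595,-.1597,.291])-s['tcp_pos']),s['joints'].round(1))
E
```

```text
time_s: 9.0
tcp_pos: [0.5945, -0.1621, 0.3444]
eef_rot: [180.0, 0.1, 9.4]
contact_force: [0.4, 0.1, -1.1]
gripper_width: 0.0874
gripper_force: 0.0
shift [ 0.00102749 -0.00224231  0.05336078] [  2.9  17.6 -11.8   0.  -60.7  96.5]
```

```bash
python3 -m pendant '[[[0.001,-0.001,0.025,0,0,0,1],[0.001,-0.001,0.042,0,0,0,1],[0.001,-0.001,0.053,0,0,0,1],[0.001,-0.001,0.053,0,0,0,0],[0.001,-0.001,0.053,0,0,0,-0.5]]]'; python3 -m pendant '[[[0,0,0,0,0,0,-1],[0,0,0,0,0,0,-1],[0,0,0,0,0,0,-1],[0,0,0,0,0,0,-1],[0,0,0,0,0,0,-1]]]' 50;python3 -m pendant '[[[0,0,0,0,0,0,-1],[0,0,0,0,0,0,-1],[0,0,0,0,0,0,-1],[0,0,0,0,0,0,-1],[0,0,0,0,0,0,-1]]]' 50; python3 - <<'E'
from h import *
import cv2
s=r.get_state();print(s['gripper_width'],s['moment'],s['eef_rot'],s['tcp_pos'])
E
```

```text
time_s: 9.5
tcp_pos: [0.5959, -0.1602, 0.2928]
eef_rot: [180.0, -0.1, 9.5]
contact_force: [0.6, 0.8, -0.5]
gripper_width: 0.0763
gripper_force: 0.0
time_s: 10.0
tcp_pos: [0.5957, -0.1598, 0.2919]
eef_rot: [180.0, -0.0, 9.5]
contact_force: [0.1, 0.4, -0.4]
gripper_width: 0.0372
gripper_force: 0.0
time_s: 10.5
tcp_pos: [0.5957, -0.1598, 0.2917]
eef_rot: [180.0, 0.0, 9.5]
contact_force: [-0.4, -1.0, 0.3]
gripper_width: 0.0097
gripper_force: 50.0
0.009696838827439437 [-0.08461481 -0.00819922  0.17345228] [1.79994804e+02 7.51312215e-03 9.53930432e+00] [ 0.59568993 -0.15978022  0.29170277]
```

Gripped at 9.7 mm. Next I'll tilt about the heel: tool +y turn, with the TCP following the arc (149, 213 mm from the heel).

```bash
python3 -m pendant '[[[-0.0056,0,-0.0038,0,1.5,0,-1],[-0.0114,0,-0.0075,0,3,0,-1],[-0.0172,0,-0.011,0,4.5,0,-1],[-0.0231,0,-0.0144,0,6,0,-1],[-0.0231,0,-0.0144,0,6,0,-1]]]'; python3 - <<'E'
from h import *
import cv2
s=r.get_state();print(s['gripper_width'],s['moment'],s['eef_rot'],s['tcp_pos'])
im=r.capture("wrist")[:,:,::-1];sc=r.capture("scene")[:,:,::-1]
cv2.imwrite("pics/w4.png",np.hstack([cv2.resize(im,(400,250)),cv2.resize(sc[190:310,190:325],(281,250))]))
E
```

```text
time_s: 11.0
tcp_pos: [0.5718, -0.1638, 0.3071]
eef_rot: [-180.0, -6.2, 9.5]
contact_force: [-0.6, -0.5, -2.9]
gripper_width: 0.0098
gripper_force: 50.0
0.009810533527124323 [-0.4264902   0.17951338  0.06336655] [-179.99244442   -6.16352002    9.48204969] [ 0.57179639 -0.16384846  0.30711144]
```

View pics/w4.png

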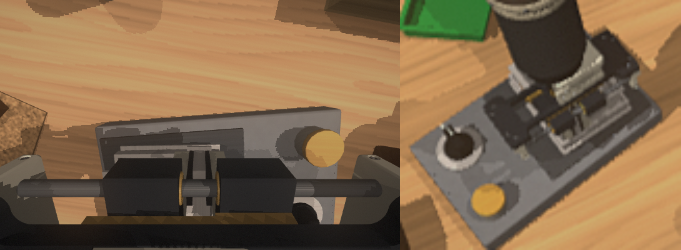

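The lug is held between the pads, the tray is lifting, and the stack and dial haven't moved. I'll repeat the same arc to 12°.

```bash
python3 -m pendant '[[[-0.0056,0,-0.0038,0,1.5,0,-1],[-0.0114,0,-0.0075,0,3,0,-1],[-0.0172,0,-0.011,0,4.5,0,-1],[-0.0231,0,-0.0144,0,6,0,-1],[-0.0231,0,-0.0144,0,6,0,-1]]]'; python3 -m pendant '[[[0,0,0,0,0,0,-1],[0,0,0,0,0,0,-1],[0,0,0,0,0,0,-1]]]';python3 - <<'E'
from h import *
import cv2
s=r.get_state();print(s['gripper_width'],s['moment'],s['eef_rot'],s['tcp_pos'])
im=r.capture("wrist")[:,:,::-1];sc=r.capture("scene")[:,:,::-1]
cv2.imwrite("pics/w5.png",np.hstack([cv2.resize(im[130:400,120:460],(378,300)),cv2.resize(sc[200:300,210:325],(345,300),interpolation=2)]))
E
```

```text
time_s: 11.6
tcp_pos: [0.5483, -0.1678, 0.3192]
eef_rot: [180.0, -12.2, 9.5]
contact_force: [2.7, -0.6, -0.8]
gripper_width: 0.0098
gripper_force: 50.0
time_s: 11.9
tcp_pos: [0.5494, -0.1676, 0.3182]
eef_rot: [180.0, -12.0, 9.5]
contact_force: [4.2, -1.0, 2.0]
gripper_width: 0.0095
gripper_force: 50.0
0.009526605794095125 [-0.51776505 -0.51772445 -0.07372901] [179.97719895 -12.03655567   9.54391328] [ 0.54938879 -0.16763569  0.3182176 ]
```

View pics/w5.png

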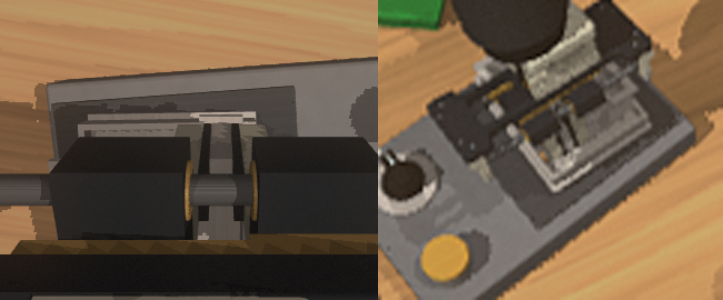

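Tilted 12° with the heel still down (the tool force shows light contact there). Now I'll lift straight up in the world frame, relieving about 2 mm along +x.

```bash
python3 -m pendant '[[[0.003,0,-0.005,0,0,0,-1],[0.004,0,-0.01,0,0,0,-1],[0.005,0,-0.018,0,0,0,-1],[0.007,0,-0.028,0,0,0,-1],[0.009,0,-0.038,0,0,0,-1]]]'; python3 -m pendant '[[[0.004,0,-0.02,0,0,0,-1],[0.01,0,-0.045,0,0,0,-1],[0.015,0,-0.07,0,0,0,-1],[0.021,0,-0.1,0,0,0,-1],[0.021,0,-0.1,0,0,0,-1]]]';python3 - <<'E'
from h import *
import cv2
from scipy.spatial.transform import Rotation as Ro
s=r.get_state();print(s['gripper_width'],s['moment'],s['eef_rot'],s['tcp_pos'],s['joints'].round(1))
im=r.capture("wrist")[:,:,::-1];sc=r.capture("scene")[:,:,::-1]
cv2.imwrite("pics/w6.png",np.hstack([cv2.resize(im,(400,250)),cv2.resize(sc[150:320,150:380],(338,250))]))
E
```

```text
time_s: 12.5
tcp_pos: [0.5493, -0.1675, 0.358]
eef_rot: [-180.0, -12.0, 9.5]
contact_force: [-0.2, -0.8, -2.5]
gripper_width: 0.0095
gripper_force: 50.0
time_s: 13.0
tcp_pos: [0.5498, -0.1679, 0.465]
eef_rot: [179.8, -12.4, 9.6]
contact_force: [0.5, 0.9, -1.6]
gripper_width: 0.0096
gripper_force: 50.0
0.009580063690573444 [-0.24389409  0.62692954 -0.0431962 ] [179.84531504 -12.43002393   9.5803842 ] [ 0.5498063  -0.16788982  0.46502625] [  2.    5.6 -11.   -1.7 -61.1  98.3]
```

View pics/w6.png

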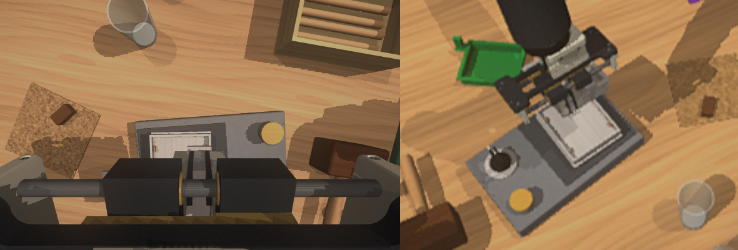

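The tray is free: the force shows its 1.6 N weight, the stack is still in place, and the image shows the lower tray on the hotplate. I'll level it and then measure what's left to reach the mat.

```bash
python3 -m pendant '[[[0,0,0,0,-4,0,-1],[0,0,0,0,-8,0,-1],[0,0,0,0,-12.2,0,-1],[0,0,0,0,-12.2,0,-1],[0,0,0,0,-12.2,0,-1]]]'; python3 - <<'E'
from h import *
from scipy.spatial.transform import Rotation as Ro
s=r.get_state();R=Ro.from_euler('xyz',s['eef_rot'],degrees=True).as_matrix()
y=np.radians(s['eef_rot'][2]);Rz=Ro.from_euler('z',y).as_matrix()
tgt=np.array([.519,.173,.155])+Rz@np.array([.084,-.035,.039+.159])
print(tgt,"shift",R.T@(tgt-s['tcp_pos']),s['eef_rot'],s['tcp_pos'])
E
```

```text
time_s: 13.6
tcp_pos: [0.5495, -0.1674, 0.4581]
eef_rot: [-180.0, 0.2, 9.5]
contact_force: [-0.0, -0.3, -2.0]
gripper_width: 0.0102
gripper_force: 50.0
[0.60763241 0.15237729 0.353     ] shift [ 0.11056985 -0.30572483  0.10491295] [-179.96525262    0.19102088    9.52151819] [ 0.54951368 -0.16743081  0.45809558]
```

```bash
python3 -m pendant '[[[0.005,-0.015,0,0,0,0,-1],[0.015,-0.045,0,0,0,0,-1],[0.026,-0.075,0,0,0,0,-1],[0.038,-0.105,0,0,0,0,-1],[0.05,-0.135,0,0,0,0,-1]]]'; python3 -m pendant '[[[0.011,-0.03,0.01,0,0,0,-1],[0.022,-0.06,0.02,0,0,0,-1],[0.033,-0.09,0.04,0,0,0,-1],[0.044,-0.12,0.06,0,0,0,-1],[0.054,-0.145,0.075,0,0,0,-1]]]'; python3 -m pendant '[[[0.006,-0.02,0.012,0,0,0,-1],[0.007,-0.026,0.022,0,0,0,-1],[0.007,-0.026,0.03,0,0,0,-1],[0.007,-0.026,0.03,0,0,0,-1],[0.007,-0.026,0.03,0,0,0,-1]]]';python3 - <<'E'
from h import *
import cv2
s=r.get_state();print(s['moment'],s['eef_rot'],s['tcp_pos'],abs(s['qd']).max())
im=r.capture("wrist")[:,:,::-1];sc=r.capture("scene")[:,:,::-1];t=r.capture("top")[:,:,::-1]
a=cv2.resize(sc[130:320,190:430],(600,475));b=cv2.resize(im,(200,125));c=cv2.resize(cv2.convertScaleAbs(t[130:240,240:350],alpha=1.5),(200,200));d=cv2.resize(cv2.convertScaleAbs(t[140:240,345:465],alpha=1.5),(200,150))
cv2.imwrite("pics/w7.png",np.hstack([a,np.vstack([b,c,d])]))
E
```

```text
time_s: 14.1
tcp_pos: [0.576, -0.0245, 0.4593]
eef_rot: [-180.0, 0.1, 9.5]
contact_force: [0.8, -0.0, -1.7]
gripper_width: 0.0097
gripper_force: 50.0
time_s: 14.6
tcp_pos: [0.6048, 0.1277, 0.3828]
eef_rot: [-179.9, 0.2, 9.5]
contact_force: [0.3, -0.6, -1.1]
gripper_width: 0.0097
gripper_force: 50.0
time_s: 15.1
tcp_pos: [0.6079, 0.1516, 0.3544]
eef_rot: [180.0, 0.2, 9.5]
contact_force: [0.4, -0.3, -1.1]
gripper_width: 0.0097
gripper_force: 50.0
[-0.09682312 -0.15622834 -0.01515028] [1.79997714e+02 1.69755651e-01 9.47617930e+00] [0.6079079  0.15163541 0.35437915] 0.6648193193343855
```

View pics/w7.png

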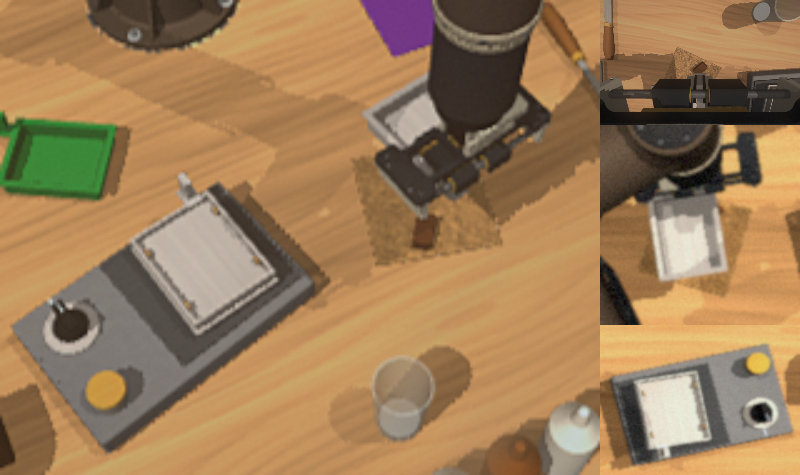

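The tray is held over the mat and the stack is intact. A last check: I'll triangulate the tray's far rim corner (scene (336,175), top (308.7,209.7)) to confirm it's level.

```bash
python3 - <<'E'
from h import *
from scipy.spatial.transform import Rotation as Ro
T=r.camera_params("top");S=r.camera_params("scene")
s=r.get_state();R=Ro.from_euler('xyz',s['eef_rot'],degrees=True).as_matrix()
Rz=Ro.from_euler('z',s['eef_rot'][2],degrees=True).as_matrix()
ctr=s['tcp_pos']-Rz@np.array([.084,-.035,.198]);print("centre",ctr,"corner exp",ctr+Rz@np.array([-.071,-.056,.015]))
print(tri([(S,(336,174.8)),(T,(308.75,209.75))]))
E
```

```text
centre [0.51943798 0.17249555 0.15678302] corner exp [0.45861924 0.10557709 0.17178302]
(array([0.45656598, 0.11086105, 0.1663632 ]), [np.float64(1.5), np.float64(1.5)])
```

```bash
python3 -m pendant '[[[0,0,0,0,0,0,-1],[0,0,0,0,0,0,-1],[0,0,0,0,0,0,-1],[0,0,0,0,0,0,-1]]]' && python3 -c "
from plant import r
print(r.close_job())"
```

```text
time_s: 15.65
tcp_pos: [0.6079, 0.1525, 0.3539]
eef_rot: [-180.0, 0.2, 9.5]
contact_force: [-0.2, 0.3, -0.9]
gripper_width: 0.0095
gripper_force: 50.0
the job is handed in; nothing more can be done
None
```

The job is handed in at 15.65 s, with no verdict shown: the dial is on its off stop, the top tray was tilted about 12° and then lifted off, and it is held level (within about 2°) and centred about 15 cm above the cork mat, with the stack and other things looking undisturbed in the last pictures.

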